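# Secure the analyser's lid and work the rinse pump

### The job

Get the analyser ready for its rinse: push the lid of its tube well fully shut, then turn the steel latch fully across the shut lid, and only after that press the cap of the rinse bottle right down to its stop and let it come all the way up again. The clamp that holds the bottle is set to a different height each time, so feel for the cap, and never lean on the dock or its pump with more than 40 N. Leave the other things on the table where they stand.

Things in the scene. Friction and masses are not known exactly. Their poses are not given: they have to be found in the camera images.
- analyser: Fixed white table-top analyser, 240 mm deep (x) by 200 wide (y) by 110 high. Origin: centre of its underside; at yaw 0 its front faces the robot (-x), z up. Its top face is 110 mm above the table. On the left of the top is the tube well with the lid; a 22 mm high printer block stands at the right rear and a flat display at the right front.
- lid (a joint): Opening angle of the lid in rad: 0 shut flat over the well, grows as the front edge rises (up to 1.2). Stiff hinge: it stays where it is left and closes by pushing the outer face down (about 2 to 4 N near the front edge).
- lid_hinge (a point): Hinge axis of the flat grey lid (130 mm long from hinge to front edge, 126 wide, 8 thick): middle of the axis, at the lid's mid thickness, at the analyser's (100, 30, 116) mm. Frame moves with the lid: -x from the hinge towards the front edge, y along the axis, z out of the outer face (which lies at z = +4 mm).
- lid_edge (a point): Middle of the lid's front edge, on its outer face, 130 mm from the hinge. Same axes as lid_hinge.
- latch (a joint): Angle of the steel turn latch in rad: 0 it points along the analyser's +y, parallel with the lid's front edge (open); grows clockwise seen from above; 1.57 (its stop) it points to the analyser's +x, across the shut lid. Lower stop -0.6. Stays where it is left; about 2 N at the fin turns it.
- latch_pivot (a point): Pivot of the latch, in front of the lid, at the analyser's (-55, 30, 124) mm, underside of the arm. The flat arm is 18 mm wide, 6 thick, reaches 75 mm from the pivot along the latch's own +y and 15 mm behind it. Its underside is 14 mm above the analyser's top, so it passes 4 mm above the shut lid's outer face. The frame turns with the latch.
- latch_fin (a point): Middle of the top of the latch's upright fin, 60 mm from the pivot along the arm, 36 mm above the arm's underside. The fin is 8 mm thick across the arm, 26 mm long along it, and stands 30 mm above the arm's top face. Push it sideways to turn the latch. Same axes as latch_pivot.
- dock: Fixed rinse dock: white base 190 mm (x) by 120 (y) by 30 high, with a white pump bottle (74 mm diameter) clamped to a steel post (14 mm diameter, 62 mm behind the bottle's axis, top at 195 mm). Origin: centre of the base's underside; z up; front (-x) faces the robot at yaw 0 and has a port 70 mm before the axis, into which a steel outlet pipe runs down from the pump cap.
- bottle_foot (a point): Point on the top of the dock's base (30 mm above the table) on the vertical axis of the bottle and pump cap. The clamp that holds the bottle is set to a different height each time, not reported: the top of the raised cap stands anywhere from 208 to 253 mm above the table and has to be felt for (or seen). Axes as dock.
- pump (a joint): Depression of the sprung white pump cap in m: 0 up, 0.016 down on its stop. The cap is a flat disc 44 mm in diameter, 18 high, on the bottle's axis. The spring pushes back with 3.5 N at the start and 9 N at the stop. The cap cracks if pressed with more than 40 N.
- roll: Bystander: loose white paper roll standing on end between the machines, 56 mm diameter, 57 high. Origin: centre of underside.
- spare: Bystander: loose spare white bottle with a plain screw cap (no pump), 68 mm diameter, 150 high. Origin: centre of underside.
- timer: Bystander: loose white bench timer, 70 by 75 by 22 mm high. Origin: centre of underside.
- rack: Bystander: loose grey tube rack, 210 by 70 mm, about 102 high with tubes. Origin: centre of underside, x along it.
- adapter: Bystander: loose black power unit, 160 by 90 by 50 mm high. Origin: centre of underside, x along it.

How it is judged:
By the outcome, as a careful person would: the job done as asked, in the order asked, and still so for the second after the job is handed in, with the robot touching nothing.
It also fails if it takes over 64 s, if anything falls off the work surface, if the arm or the gripper's body presses on something with over 40 N, if the wrist force passes 120 N, or if a joint passes its speed limit or range.

### The arm

A 7-joint arm with a two-finger parallel gripper is mounted at the origin on the work surface. World frame = base frame: x ahead of the robot, y to its left, z up, the work surface at z = 0. Lengths are in m, angles in degrees, forces in N, time in s.
With the tool pointing down it reaches from about 0.4 to 0.85 m from the base axis. Payload 4.5 kg.
Tool frame: the origin (TCP) lies at the centre of the arm's flange, where the gripper is bolted on; the fingertips stand 166 mm ahead of it and the grasp point (between the pads) lies 147 mm ahead of it; z points along the fingers, y is the line along which they close (so a half turn about z gives the same grasp; the last joint's range is limited). The gripper opens to 88 mm and grips with 3 to 60 N. Pads are 18 mm wide; open, the fingers measure 123 mm over their backs; the gripper's body (75 mm by 187 mm) begins 45 mm behind the grasp point.
Start: joints at [73.671, 39.483, -11.15, 89.685, 9.013, 51.709, -12.324], TCP at [0.196, -0.594, 0.405] pointing down, gripper open.
Joint ranges: [-172.22, 172.22], [-26.19, 119.32], [-84.43, 86.54], [7.71, 146.69], [-57.33, 237.33], [2.42, 119.75], [-152.13, 152.13]. Speed limits (degrees/s): [147.25, 147.25, 180, 180, 180, 180, 180].

### API

Orientations are given as a 3x3 rotation matrix whose columns are the frame's x, y, z axes.
In Python, from rig import bot, optics gives the robot as it stands. The module is installed in compiled form; this text tells all that it offers.
- The arm moves only by the tool carry_out, never from a script. Its argument "steps" is one flat list of numbers, 7 for each row, row after row: the shift along the tool's x, y, z as a fraction of full scale, then the turn, a rotation vector about the tool's x, y, z as a fraction of full scale, then the opening, from 0 (shut) to 1 (fully open). A call has 1 to 20 rows; each row is the pose to reach, as a shift and turn from the pose commanded when the call began, along the tool's axes at that moment, turning the shorter way round; what a row does not reach only later rows make up. Full scale, the value 1, is 80 cm for a shift and 180 degrees for a turn. A row lasts 1/10 s, in which the tool goes at most 50 mm and 8.59 degrees, less where a joint would pass 70% of its speed; a pose out of reach is approached as far as the arm can. A call with a number of a shift or a turn outside -1 to 1 is refused whole. A call with a gripper value outside its range is refused whole. The fingers move at their own pace and stop on an object; "squeeze" is the grip in N (left out, the last holds). Time passes only in rows, so rows that repeat a pose let the fingers close. It gives the time, the measured TCP pose, the force, the opening and the grip force at its end, in the units of the state.
- bot.sense(): the state, without advancing time (a new reading comes with each control period).
- optics.read_camera(name): name is "scene" or "top"; returns a dict with "color" (480x640x3 uint8, red, green, blue), "fx", "fy", "cx", "cy" (pixels), "R" (3x3) and "t" (3): a world point X has camera coordinates R X + t. Camera axes: x right, y down, z forward; pixel columns grow to the right and rows downward; lengths in m; the calibration is good to about 2 mm. A picture is of the moment at which its call begins. There is no depth.
- bot.job_done(): hands the job in; it is judged then, once.
The state is a dict: "t": time; "q": joint angles; "joint_vel": joint speeds; "effort": joint torques, N m; "ee_pos": TCP position; "orientation": TCP orientation; "force": force on the tool from outside, world axes, zero at the start; "moment": the same for the moment, N m; "finger_gap": finger opening in m; "grasp_force": force on a finger pad.
Only numpy, scipy, OpenCV 4.12 (cv2) and the standard library are available. Lean on these libraries where they do the work, as an engineer would, in place of code of your own. Each camera call takes 0.05 s, during which the arm holds its last target. There are 200 camera calls.

## Working session

There is one attempt and no reset: what is moved stays moved. The work goes in short steps, Python scripts to look and compute and a tool call to move; the robot and the scene stay as the last step left them, time stands still between calls to the robot, and variables do not carry over. Pictures are saved under pics/ and viewed, at most 10 in all, crops included, and the job is handed in when it is done.

Besides the shell and the picture viewer there is one more tool, called after ">>>" as a command line: name --argument value ..., lists and objects as JSON in quotes. carry_out: Moves the arm, as the interface text tells. Shift numbers are shares of 80 cm and turn numbers shares of 180 degrees, none past 1 either way. Its arguments: {"type":"object","properties":{"steps":{"type":"array"},"squeeze":{"type":"number"}},"required":["steps"]}

```bash
mkdir -p pics; python3 - <<'E'
from rig import bot, optics
import cv2,pickle
for n in ("scene","top"):
    c=optics.read_camera(n); cv2.imwrite(f"pics/{n}0.png",c["color"][:,:,::-1]); pickle.dump(c,open(n+".pkl","wb"))
    print(n,c["fx"],c["cx"],c["cy"],c["R"],c["t"])
s=bot.sense(); print(s)
E
```

```text
scene 437.554816232052 311.69603068609854 237.97843601835362 [[ 0.78048488  0.6251726  -0.00160366]
 [ 0.4643643  -0.58144045 -0.66805149]
 [-0.41857992  0.52065941 -0.74411332]] [-0.43423469 -0.18029319  1.56508187]
top 501.8989421137496 317.490676287694 243.19783586584853 [[ 0.00173723 -0.99991151  0.01318887]
 [-0.99766748 -0.00263303 -0.0682105 ]
 [ 0.06823919 -0.01303961 -0.99758377]] [-0.03503699  0.53907231  1.2663    ]
{'t': 0.1, 'q': array([ 73.67140619,  39.52772461, -11.14663386,  89.7370018 ,
         9.01200258,  51.70950983, -12.32427141]), 'joint_vel': array([-0.00577428, -0.15037926, -0.0515879 , -0.06985227, -0.01437364,
        0.07848205,  0.02456319]), 'effort': array([-2.68670534e-03, -5.28498530e+01, -1.27144866e+00, -1.53837132e+01,
       -5.25792665e-02,  2.04110125e-03,  4.82546841e-05]), 'ee_pos': array([ 0.19578536, -0.59324333,  0.40400666]), 'orientation': array([[ 9.49589118e-01,  3.13496658e-01, -5.93367153e-04],
       [ 3.13497206e-01, -9.49587938e-01,  1.49970720e-03],
       [-9.33010974e-05, -1.61012458e-03, -9.99998699e-01]]), 'force': array([0.33123525, 0.43256078, 0.52349705]), 'moment': array([ 0.00522261,  0.00017169, -0.03291713]), 'grasp_force': 0.0, 'finger_gap': 0.08788717474174826}
```

View pics/scene0.png

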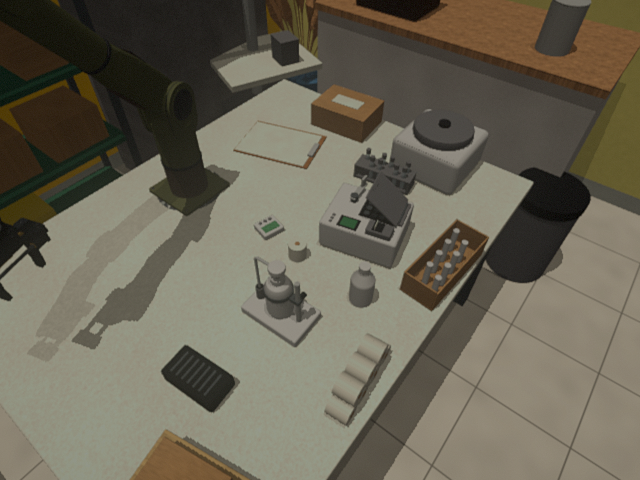

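View pics/top0.png

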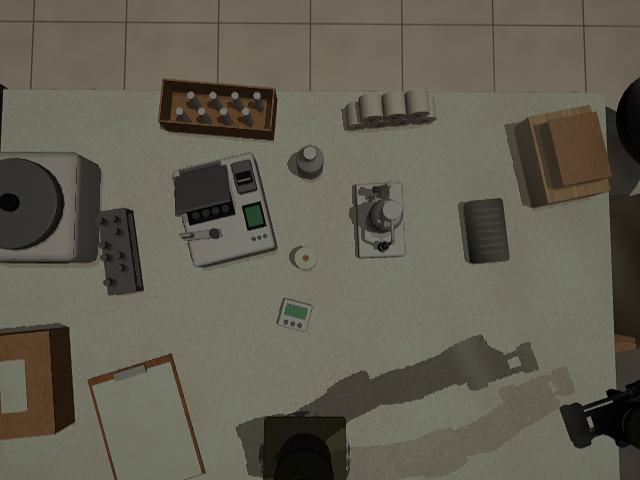

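Top view: analyser around (225,210) with a slight yaw, latch at about (200,235), lid open at (203,190), dock at (380,220), pump cap at about (392,209). I'll enlarge both machines.

```bash
python3 - <<'E'
import cv2,numpy as np
t=cv2.imread("pics/top0.png");s=cv2.imread("pics/scene0.png")
def cr(im,x0,y0,w,h,k):
    c=cv2.resize(im[y0:y0+h,x0:x0+w],None,fx=k,fy=k,interpolation=cv2.INTER_CUBIC); c=cv2.convertScaleAbs(c,alpha=1.5)
    for i in range(0,w,20): cv2.putText(c,str(x0+i),(i*k,8),0,.3,(0,255,255)); cv2.line(c,(i*k,0),(i*k,4),(0,255,255))
    for j in range(0,h,20): cv2.putText(c,str(y0+j),(0,j*k+4),0,.3,(0,255,255))
    return c
cv2.imwrite("pics/c1.png",cr(t,160,140,130,130,4)[:, :])
a=cr(t,340,170,75,100,5); b=cr(s,235,245,100,100,4)
a=a[:500];b=cv2.copyMakeBorder(b,0,100,0,0,cv2.BORDER_CONSTANT)
cv2.imwrite("pics/c2.png",np.hstack([a,b]))
cv2.imwrite("pics/c3.png",cr(s,310,165,110,100,6))
E
```

```text
(no output)
```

View pics/c1.png

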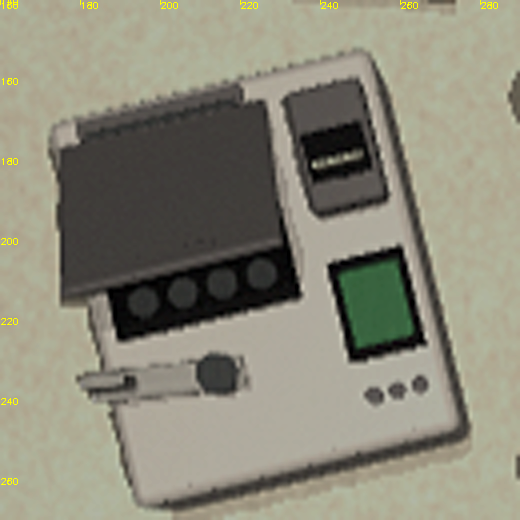

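View pics/c2.png

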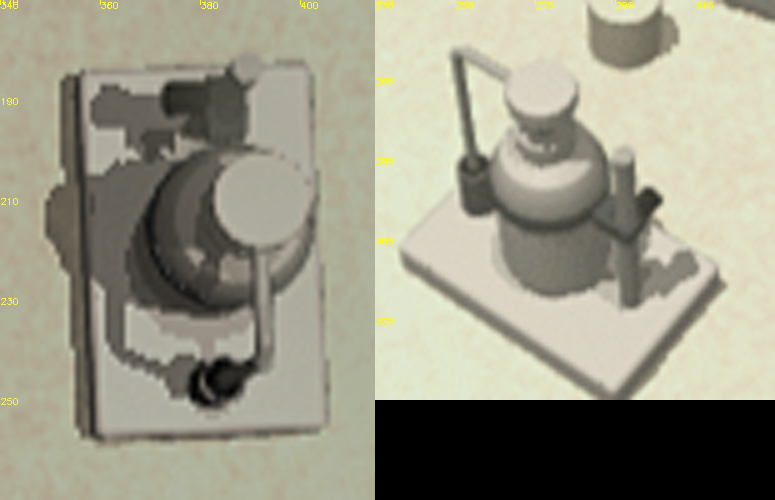

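View pics/c3.png

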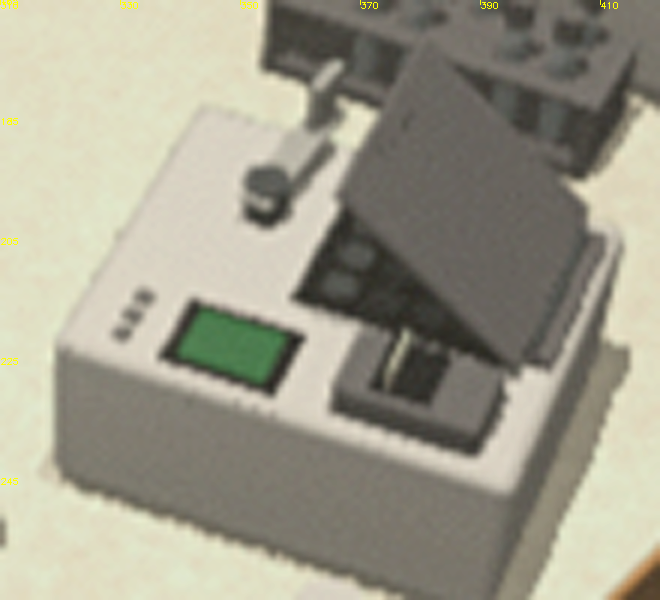

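Analyser, latch, lid, dock and cap are clear in the crops (cap at top (392.8,209.8), scene (276.5,267)). Fitting poses.

```bash
cat > fit.py <<'E'
import pickle,numpy as np
from scipy.optimize import least_squares
C={n:pickle.load(open(n+".pkl","rb")) for n in("scene","top")}
def proj(n,X):
    c=C[n];p=np.asarray(X)@c["R"].T+c["t"];return np.c_[c["fx"]*p[:,0]/p[:,2]+c["cx"],c["fy"]*p[:,1]/p[:,2]+c["cy"]]
def rz(a):return np.array([[np.cos(a),-np.sin(a),0],[np.sin(a),np.cos(a),0],[0,0,1]])
def c1(a):return np.array(a)/4+[160,140]
def c2(a):return np.array(a)/5+[340,170]
def c2s(a):return (np.array(a)-[375,0])/4+[235,245]
def c3(a):return np.array(a)/6+[310,165]
def fit(f,obs,x0):
    r=least_squares(lambda p:np.concatenate([(proj(n,f(p)[i])-o).ravel() for n,i,o in obs]),x0,loss='soft_l1')
    print(np.round(r.x,4),"res",np.round(r.fun.reshape(-1,2),1).tolist());return r.x
A=fit(lambda p:np.array([[-.12,.1,.11],[-.12,-.1,.11],[.12,-.1,.11],[.12,.1,.11]])@rz(p[2]).T+[p[0],p[1],0],
 [("top",[0,1,2,3],c1([[140,505],[467,428],[368,52],[53,128]])),("scene",[0,1,2,3],c3([[205,108],[60,348],[515,490],[620,240]]))],[.6,.2,0.2])
T=lambda X:np.asarray(X)@rz(A[2]).T+[A[0],A[1],0]
def lid(p):
    a=p[0];o=np.array([.1,.03,.116]);d=np.array([-np.cos(a),0,np.sin(a)]);n=np.array([np.sin(a),0,np.cos(a)])
    return T([o+.13*d+.004*n+[0,.063,0],o+.13*d+.004*n-[0,.063,0],o+.13*d-.004*n+[0,.063,0]])
L=fit(lid,[("top",[1],c1([[282,242]])),("scene",[0,1],c3([[428,42],[347,187]]))],[.8])
print("lid edge corners",lid(L).round(3).tolist())
def lat(p):
    d=np.array([np.sin(p[0]),np.cos(p[0]),0]);o=np.array([-.055,.03,.124]);z=np.array([0,0,1])
    return T([o+.075*d+.006*z,o+.006*z,o+.073*d+.036*z,o+.047*d+.036*z])
Q=fit(lat,[("top",[0,1,2],c1([[88,390],[217,375],[80,380]])),("scene",[2],c3([[338,66]]))],[.1])
print("pivot/fin",lat(Q).round(3).tolist())
D=fit(lambda p:np.array([[.095,.06,.03],[.095,-.06,.03],[-.095,-.06,.03],[-.095,.06,.03]])@rz(p[2]).T+[p[0],p[1],0],
 [("top",[0,1,2,3],c2([[82,68],[310,62],[325,425],[97,430]])),("scene",[3,1,2],c2s([[403,250],[718,272],[615,388]]))],[.6,-.15,0])
K=fit(lambda p:np.array([p]),[("top",[0],c2([[264,199]])),("scene",[0],c2s([[541,88]]))],[.6,-.15,.23])
E
python3 fit.py
```

```text
[0.6166 0.1903 0.2528] res [[-0.2, 0.9], [0.3, -0.8], [0.7, -3.3], [-1.8, -2.1], [-2.4, -1.3], [-3.1, -0.8], [-0.8, 0.7], [0.7, -2.4]]
[0.6983] res [[0.5, -3.4], [-0.7, -1.5], [-1.2, 0.5]]
lid edge corners [[0.596, 0.281, 0.203], [0.628, 0.159, 0.203], [0.591, 0.28, 0.197]]
[0.1347] res [[1.5, -1.3], [1.3, -1.2], [1.1, 0.0], [-1.1, -0.6]]
pivot/fin [[0.547, 0.28, 0.13], [0.556, 0.206, 0.13], [0.547, 0.278, 0.16], [0.55, 0.252, 0.16]]
[ 0.6018 -0.1947  0.0636] res [[-1.7, -0.5], [-0.7, -2.0], [1.8, -0.8], [0.3, 1.1], [24.7, -29.5], [-25.8, 30.2], [-56.1, -34.9]]
[ 0.6008 -0.1948  0.2124] res [[-0.5, -0.5], [-1.1, 0.1]]
```

>>> carry_out --steps '[0,0,-0.0625,0,0,0,0,0.828,-0.801,-0.0625,0,0,0,0,0.828,-0.801,-0.0625,0,0,0,0,0.828,-0.801,-0.0625,0,0,0,0,0.828,-0.801,-0.0625,0,0,0,0,0.828,-0.801,-0.0625,0,0,0,0,0.828,-0.801,-0.0625,0,0,0,0,0.828,-0.801,-0.0625,0,0,0,0,0.828,-0.801,-0.0625,0,0,0,0,0.828,-0.801,-0.0625,0,0,0,0,0.828,-0.801,-0.0625,0,0,0,0,0.828,-0.801,-0.0625,0,0,0,0,0.828,-0.801,-0.0625,0,0,0,0,0.828,-0.801,-0.0625,0,0,0,0,0.828,-0.801,-0.0625,0,0,0,0,0.828,-0.801,-0.0625,0,0,0,0,0.828,-0.801,-0.0625,0,0,0,0,0.828,-0.801,-0.0625,0,0,0,0,0.828,-0.801,-0.0625,0,0,0,0,0.828,-0.801,-0.0625,0,0,0,0]' --squeeze 5

```text
t: 2.1
ee_pos: [0.6243, 0.2281, 0.4538]
orientation: [[0.948, 0.319, -0.001], [0.319, -0.948, 0.003], [0.0, -0.004, -1.0]]
force: [0.3, 0.7, 0.2]
finger_gap: 0.0006
grasp_force: 0.0
```

```bash
sed -i 's/("scene",\[3,1,2\]/("scene",[2,0,1]/' fit.py; python3 fit.py | tail -2
```

```text
[ 0.6019 -0.1945  0.0387] res [[-0.9, -1.1], [0.2, -1.5], [0.8, -0.1], [-0.7, 0.6], [-2.9, -1.3], [0.5, -1.7], [-1.0, 1.6]]
[ 0.6008 -0.1948  0.2124] res [[-0.5, -0.5], [-1.1, 0.1]]
```

>>> carry_out --steps '[0,0,0.04,0,0,0,0,0,0,0.085,0,0,0,0,0,0,0.1,0,0,0,0,0,0,0.115,0,0,0,0,0,0,0.13,0,0,0,0,0,0,0.145,0,0,0,0,0,0,0.16,0,0,0,0,0,0,0.175,0,0,0,0,0,0,0.19,0,0,0,0,0,0,0.2,0,0,0,0,0,0,0.2,0,0,0,0,0,0,0.2,0,0,0,0]'

```text
t: 3.3
ee_pos: [0.6243, 0.2226, 0.2944]
orientation: [[0.95, 0.313, 0.0], [0.313, -0.95, -0.0], [0.0, 0.0, -1.0]]
force: [-0.4, 0.4, -0.2]
finger_gap: 0.0003
grasp_force: 0.0
```

>>> carry_out --steps '[0,0,0.003,0,0,0,0,0,0,0.006,0,0,0,0,0,0,0.008,0,0,0,0]'

```text
t: 3.6
ee_pos: [0.6243, 0.2227, 0.2886]
orientation: [[0.95, 0.313, 0.001], [0.313, -0.95, 0.0], [0.001, 0.0, -1.0]]
force: [0.2, 0.2, 1.5]
finger_gap: 0.0003
grasp_force: 1.0
```

```bash
python3 - <<'E'
from rig import optics,bot
import cv2,numpy as np
I=[]
for n,(x,y,w,h) in (("top",(160,140,130,130)),("scene",(300,120,130,130))):
    c=optics.read_camera(n)["color"][y:y+h,x:x+w,::-1]; I.append(cv2.convertScaleAbs(cv2.resize(c,None,fx=3,fy=3,interpolation=2),alpha=1.5))
cv2.imwrite("pics/d1.png",np.hstack(I)); s=bot.sense(); print(s["ee_pos"],s["force"])
E
```

```text
[0.62426978 0.22263202 0.28837918] [0.03949865 0.33118286 0.35548801]
```

View pics/d1.png

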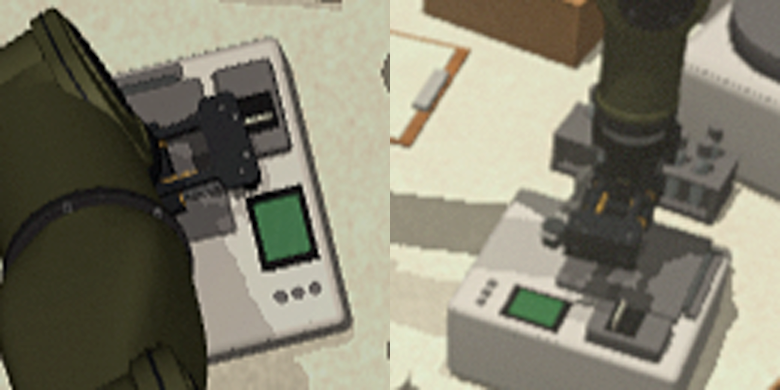

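The lid is nearly flat under the fingers; press on to its stop.

>>> carry_out --steps '[0,0,0.002,0,0,0,0,0,0,0.004,0,0,0,0,0,0,0.004,0,0,0,0]'

```text
t: 4.0
ee_pos: [0.6242, 0.2227, 0.2865]
orientation: [[0.95, 0.313, 0.001], [0.313, -0.95, 0.0], [0.001, 0.0, -1.0]]
force: [-2.4, -0.9, 9.7]
finger_gap: 0.0006
grasp_force: 4.7
```

>>> carry_out --steps '[0,0,0.002,0,0,0,0,0,0,0.002,0,0,0,0]'

```text
t: 4.2
ee_pos: [0.6241, 0.2227, 0.2864]
orientation: [[0.95, 0.313, 0.001], [0.313, -0.95, 0.0], [0.001, 0.0, -1.0]]
force: [-4.4, -1.8, 17.8]
finger_gap: 0.0006
grasp_force: 9.2
```

```bash
python3 - <<'E'
import numpy as np
from rig import bot
s=bot.sense();R=s["orientation"];p=s["ee_pos"];print(p)
ax=np.array([.968,.25]);ay=np.array([-.25,.968]);P=np.array([.554,.208])
def F(f,g):
    S,c=np.sin(f),np.cos(f);v=.065*np.array([S,c])+(.004+g+.009*c+.0175*S)*np.array([-c,S]);return P+v[0]*ax+v[1]*ay
for f,g in [(.14,.015)]+[(x,0) for x in np.arange(.1,1.58,.16)]+[(1.57,-.005)]:
    w=F(f,g);d=R.T@np.r_[w-p[:2],0];print(round(f,2),w.round(4),(d[:2]/.8).round(3))
E
```

```text
[0.62412396 0.22271471 0.28636332]
0.14 [0.5165 0.2692] [-0.11  -0.097]
0.1 [0.5296 0.27  ] [-0.094 -0.093]
0.26 [0.5373 0.2731] [-0.083 -0.094]
0.42 [0.5457 0.2753] [-0.072 -0.093]
0.58 [0.5549 0.2763] [-0.061 -0.091]
0.74 [0.5646 0.2759] [-0.05  -0.086]
0.9 [0.5746 0.2739] [-0.039 -0.08 ]
1.06 [0.5846 0.27  ] [-0.028 -0.072]
1.22 [0.5942 0.2642] [-0.019 -0.061]
1.38 [0.6029 0.2566] [-0.012 -0.048]
1.54 [0.6103 0.2471] [-0.007 -0.034]
1.57 [0.6128 0.2403] [-0.007 -0.025]
```

>>> carry_out --steps '[0,0,-0.04,0,0,0,0,0,0,-0.08,0,0,0,0]'

```text
t: 4.4
ee_pos: [0.6236, 0.2224, 0.3473]
orientation: [[0.95, 0.314, -0.003], [0.314, -0.95, -0.001], [-0.003, 0.0, -1.0]]
force: [0.4, -0.1, -0.2]
finger_gap: 0.0004
grasp_force: 0.0
```

>>> carry_out --steps '[-0.06,-0.05,0,0,0,0,0,-0.11,-0.097,0,0,0,0,0,-0.11,-0.097,0,0,0,0,0,-0.11,-0.097,0,0,0,0,0,-0.11,-0.097,0.03,0,0,0,0,-0.11,-0.097,0.052,0,0,0,0,-0.11,-0.097,0.052,0,0,0,0]'

```text
t: 5.1
ee_pos: [0.5169, 0.2671, 0.3036]
orientation: [[0.95, 0.312, -0.003], [0.312, -0.95, -0.003], [-0.004, 0.002, -1.0]]
force: [0.6, 0.0, 0.7]
finger_gap: 0.0003
grasp_force: 0.0
```

```bash
python3 - <<'E'
from rig import optics,bot
import cv2,numpy as np
I=[]
for n,(x,y,w,h) in (("top",(160,140,130,130)),("scene",(300,120,130,130))):
    c=optics.read_camera(n)["color"][y:y+h,x:x+w,::-1]; I.append(cv2.convertScaleAbs(cv2.resize(c,None,fx=3,fy=3,interpolation=2),alpha=1.5))
cv2.imwrite("pics/d2.png",np.hstack(I)); s=bot.sense(); print(s["ee_pos"],s["force"])
E
```

```text
[0.51730153 0.26799158 0.30579457] [0.57881776 0.22688555 0.57821339]
```

View pics/d2.png

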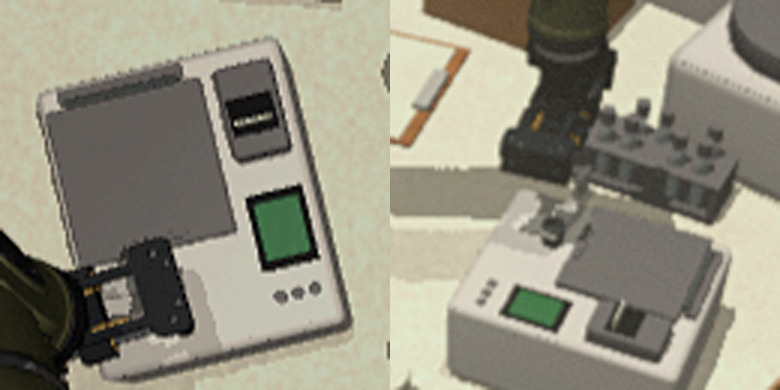

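Lid lies flat; fingers stand behind the fin. Sweep the latch.

>>> carry_out --steps '[0.016,0.004,0,0,0,0,0,0.027,0.003,0,0,0,0,0,0.038,0.004,0,0,0,0,0,0.049,0.006,0,0,0,0,0,0.06,0.011,0,0,0,0,0,0.071,0.017,0,0,0,0,0,0.082,0.025,0,0,0,0,0,0.091,0.036,0,0,0,0,0,0.098,0.049,0,0,0,0,0,0.1,0.056,0,0,0,0,0,0.1,0.056,0,0,0,0]'

```text
validation failed for argument at $.st...
```

The call was refused. I'll check that nothing moved before sending it again.

```bash
python3 -c "
from rig import bot
s=bot.sense();print(s['t'],s['ee_pos'],s['force'])"
```

```text
5.2 [0.51730153 0.26799158 0.30579457] [0.57881776 0.22688555 0.57821339]
```

Nothing moved. I'll resend a shorter version.

>>> carry_out --steps '[0.016,0.004,0,0,0,0,0,0.027,0.003,0,0,0,0,0,0.038,0.004,0,0,0,0,0,0.049,0.006,0,0,0,0,0,0.06,0.011,0,0,0,0,0]'

```text
t: 5.7
ee_pos: [0.5647, 0.276, 0.306]
orientation: [[0.949, 0.314, -0.001], [0.314, -0.949, 0.0], [-0.001, -0.001, -1.0]]
force: [-3.0, -1.0, 0.5]
finger_gap: 0.0006
grasp_force: 1.3
```

>>> carry_out --steps '[0.011,0.006,0,0,0,0,0,0.022,0.014,0,0,0,0,0,0.031,0.025,0,0,0,0,0,0.038,0.038,0,0,0,0,0,0.041,0.045,0,0,0,0,0,0.041,0.045,0,0,0,0,0]'

```text
t: 6.3
ee_pos: [0.6084, 0.2498, 0.306]
orientation: [[0.95, 0.311, 0.002], [0.311, -0.95, -0.001], [0.002, 0.001, -1.0]]
force: [0.2, -0.2, -1.4]
finger_gap: 0.0007
grasp_force: 0.0
```

>>> carry_out --steps '[0,0.006,0,0,0,0,0,0,0.012,0,0,0,0,0,0,0.012,0,0,0,0,0]'

```text
t: 6.6
ee_pos: [0.6098, 0.2444, 0.3063]
orientation: [[0.949, 0.315, 0.001], [0.315, -0.949, 0.005], [0.002, -0.004, -1.0]]
force: [-1.0, 5.1, -0.8]
finger_gap: 0.0004
grasp_force: 2.5
```

>>> carry_out --steps '[0,0.003,0,0,0,0,0,0,0.003,0,0,0,0,0]'

```text
t: 6.8
ee_pos: [0.6099, 0.2439, 0.3063]
orientation: [[0.949, 0.316, 0.0], [0.316, -0.949, 0.007], [0.003, -0.007, -1.0]]
force: [-1.2, 8.3, -1.7]
finger_gap: 0.0005
grasp_force: 4.0
```

>>> carry_out --steps '[0,0.004,0,0,0,0,0,0,0.004,0,0,0,0,0]'

```text
t: 7.0
ee_pos: [0.6101, 0.2431, 0.3064]
orientation: [[0.948, 0.318, -0.0], [0.318, -0.948, 0.011], [0.003, -0.01, -1.0]]
force: [-2.3, 12.1, -2.4]
finger_gap: 0.0006
grasp_force: 6.0
```

>>> carry_out --steps '[0,-0.02,0,0,0,0,0,0,-0.04,0,0,0,0,0,0,-0.04,-0.05,0,0,0,0,0,-0.04,-0.1,0,0,0,0,0,-0.04,-0.16,0,0,0,0,-0.25,-0.04,-0.2,0,0,0,0,-0.25,-0.04,-0.2,0,0,0,0,-0.25,-0.04,-0.2,0,0,0,0,-0.25,-0.04,-0.2,0,0,0,0,-0.25,-0.04,-0.2,0,0,0,0]'

```text
t: 8.0
ee_pos: [0.4058, 0.2023, 0.4662]
orientation: [[0.949, 0.316, -0.005], [0.316, -0.949, -0.005], [-0.007, 0.004, -1.0]]
force: [1.5, 0.1, 0.4]
finger_gap: 0.0009
grasp_force: 0.0
```

```bash
python3 - <<'E'
from rig import optics,bot
import cv2,numpy as np
I=[]
for n,(x,y,w,h) in (("top",(160,140,130,130)),("scene",(300,120,130,130))):
    c=optics.read_camera(n)["color"][y:y+h,x:x+w,::-1]; I.append(cv2.convertScaleAbs(cv2.resize(c,None,fx=3,fy=3,interpolation=2),alpha=1.5))
cv2.imwrite("pics/d3.png",np.hstack(I)); s=bot.sense(); print(s["t"],s["ee_pos"],s["force"])
E
```

```text
8.1 [0.41108877 0.20457519 0.46666191] [0.53493227 0.53415933 0.93113183]
```

View pics/d3.png

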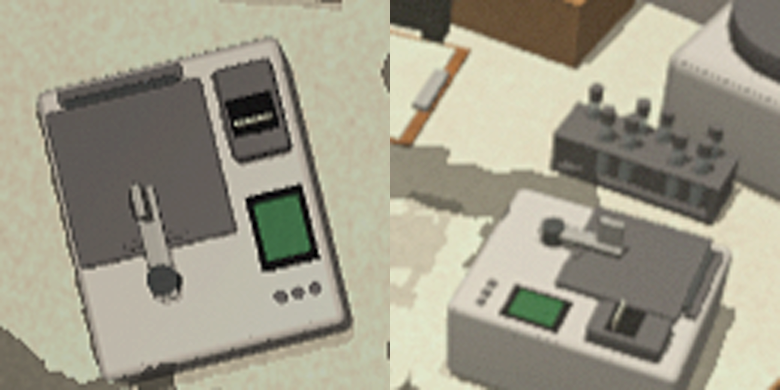

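Latch lies across the shut lid, parallel to the analyser's side. Now over to the cap.

>>> carry_out --steps '[0.073,0.548,0,0,0,0,0,0.073,0.548,0,0,0,0,0,0.073,0.548,0,0,0,0,0,0.073,0.548,0,0,0,0,0,0.073,0.548,0,0,0,0,0,0.073,0.548,0,0,0,0,0,0.073,0.548,0,0,0,0,0,0.073,0.548,0,0,0,0,0,0.073,0.548,0,0,0,0,0,0.073,0.548,0,0,0,0,0,0.073,0.548,0,0,0,0,0,0.073,0.548,0,0,0,0,0,0.073,0.548,0,0,0,0,0,0.073,0.548,0,0,0,0,0]'

```text
t: 9.5
ee_pos: [0.6048, -0.1919, 0.4662]
orientation: [[0.949, 0.315, 0.0], [0.315, -0.949, 0.0], [0.0, -0.0, -1.0]]
force: [-0.1, -0.6, 0.8]
finger_gap: 0.0008
grasp_force: 0.0
```

>>> carry_out --steps '[-0.006,0.002,0.025,0,0,0,0,-0.006,0.002,0.045,0,0,0,0,-0.006,0.002,0.05,0,0,0,0,-0.006,0.002,0.055,0,0,0,0,-0.006,0.002,0.06,0,0,0,0,-0.006,0.002,0.065,0,0,0,0,-0.006,0.002,0.07,0,0,0,0,-0.006,0.002,0.075,0,0,0,0,-0.006,0.002,0.08,0,0,0,0,-0.006,0.002,0.085,0,0,0,0,-0.006,0.002,0.09,0,0,0,0,-0.006,0.002,0.095,0,0,0,0,-0.006,0.002,0.095,0,0,0,0]'

```text
t: 10.8
ee_pos: [0.6004, -0.1962, 0.3892]
orientation: [[0.95, 0.314, -0.001], [0.314, -0.95, 0.0], [-0.001, -0.001, -1.0]]
force: [-0.2, -0.2, 0.0]
finger_gap: 0.0006
grasp_force: 0.0
```

Tip at 0.223 with no contact. Feeling downwards in 2 mm rows.

>>> carry_out --steps '[0,0,0.0025,0,0,0,0,0,0,0.005,0,0,0,0,0,0,0.0075,0,0,0,0,0,0,0.01,0,0,0,0,0,0,0.01,0,0,0,0]'

```text
t: 11.3
ee_pos: [0.6005, -0.1962, 0.3816]
orientation: [[0.95, 0.313, -0.001], [0.313, -0.95, 0.0], [-0.0, -0.0, -1.0]]
force: [0.0, 0.1, 0.1]
finger_gap: 0.0002
grasp_force: 0.0
```

>>> carry_out --steps '[0,0,0.0025,0,0,0,0,0,0,0.005,0,0,0,0,0,0,0.005,0,0,0,0]'

```text
t: 11.6
ee_pos: [0.6007, -0.1963, 0.3782]
orientation: [[0.95, 0.313, 0.001], [0.313, -0.95, -0.0], [0.001, 0.0, -1.0]]
force: [-0.4, 0.6, 4.7]
finger_gap: 0.0008
grasp_force: 2.1
```

>>> carry_out --steps '[0,0,0.003,0,0,0,0,0,0,0.006,0,0,0,0,0,0,0.009,0,0,0,0,0,0,0.012,0,0,0,0,0,0,0.012,0,0,0,0]'

```text
t: 12.1
ee_pos: [0.6007, -0.1963, 0.3687]
orientation: [[0.95, 0.313, 0.001], [0.313, -0.95, -0.0], [0.001, 0.001, -1.0]]
force: [-1.5, 0.2, 6.7]
finger_gap: 0.0007
grasp_force: 3.7
```

>>> carry_out --steps '[0,0,0.0025,0,0,0,0,0,0,0.005,0,0,0,0,0,0,0.005,0,0,0,0]'

```text
t: 12.4
ee_pos: [0.6007, -0.1963, 0.365]
orientation: [[0.95, 0.313, 0.001], [0.313, -0.95, -0.0], [0.001, 0.001, -1.0]]
force: [-2.9, 0.6, 7.7]
finger_gap: 0.0002
grasp_force: 4.4
```

>>> carry_out --steps '[0,0,0.002,0,0,0,0,0,0,0.004,0,0,0,0,0,0,0.004,0,0,0,0]'

```text
t: 12.7
ee_pos: [0.6006, -0.1962, 0.3646]
orientation: [[0.95, 0.313, 0.002], [0.313, -0.95, -0.001], [0.002, 0.002, -1.0]]
force: [-8.1, 1.5, 23.9]
finger_gap: 0.0002
grasp_force: 12.1
```

On the stop (no travel from 8 to 24 N). Lift off.

>>> carry_out --steps '[0,0,-0.01,0,0,0,0,0,0,-0.025,0,0,0,0,0,0,-0.06,0,0,0,0,0,0,-0.11,0,0,0,0,0,0,-0.15,0,0,0,0,0,0,-0.15,0,0,0,0,-0.25,0.1,-0.15,0,0,0,0,-0.25,0.1,-0.15,0,0,0,0,-0.25,0.1,-0.15,0,0,0,0,-0.25,0.1,-0.15,0,0,0,0,-0.25,0.1,-0.15,0,0,0,0,-0.25,0.1,-0.15,0,0,0,0]'

```text
t: 13.9
ee_pos: [0.4334, -0.337, 0.4802]
orientation: [[0.951, 0.308, -0.003], [0.308, -0.951, -0.0], [-0.003, -0.001, -1.0]]
force: [0.6, -0.2, 0.2]
finger_gap: 0.0004
grasp_force: 0.0
```

```bash
python3 - <<'E'
from rig import optics
import cv2
c=optics.read_camera("scene")["color"][150:370,200:480,::-1]
cv2.imwrite("pics/e.png",cv2.convertScaleAbs(cv2.resize(c,None,fx=2.7,fy=2.7,interpolation=2),alpha=1.4))
E
```

```text
(no output)
```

View pics/e.png

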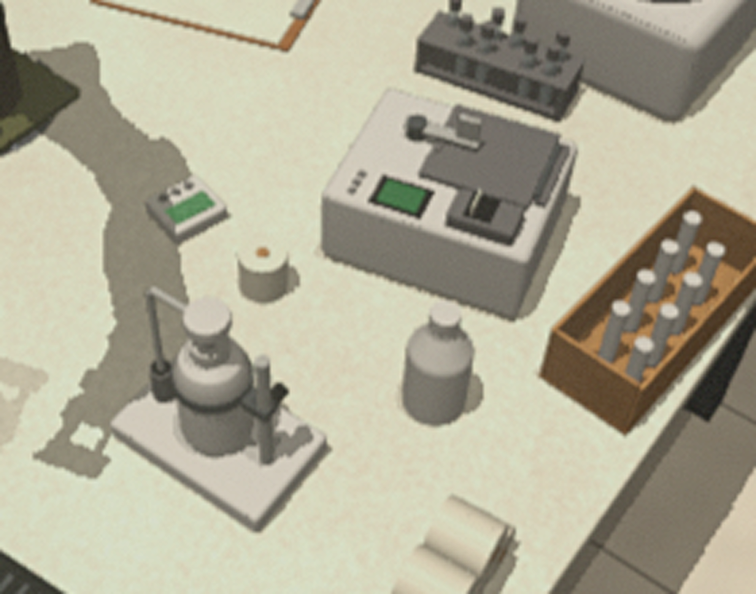

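The cap is up again (around pixel (208,318)), the latch lies across the shut lid, and the bystanders stand where they were. Handing in.

```bash
python3 -c "
from rig import bot
print(bot.job_done())"
```

```text
the job is handed in; nothing more can be done
None
```

The job is handed in, done in the order asked in about 14 s: lid pushed shut, latch turned across it to its stop, then the pump cap pressed to its stop (about 25 N) and released; the last picture shows the cap back up and the bystanders where they stood.

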